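# Hang a sherd tray on the drying rail

## Robot

A 6-joint arm with a two-finger parallel gripper is mounted at the origin on the work surface. World frame = base frame: x ahead of the robot, y to its left, z up, the work surface at z = 0. Lengths are in m, angles in rad, forces in N, time in s.
With the tool pointing down it reaches from about 0.275 to 1 m from the base axis. Payload 8.4 kg.
Tool frame: the origin (TCP) lies on the centre line of the jaws, within the pads' length; the fingertips stand 17 mm ahead of it and the grasp point (between the pads) lies 2 mm behind it (bot.tcp_to_tips is the y of the fingertips in the tool frame, in m); y points along the fingers, z is the direction in which the jaws open and shut, and the axes are right-handed (so a half turn about y gives the same grasp; the last joint's range is limited). The gripper opens to 85 mm and grips with 20 to 120 N. Pads are 22 mm wide; open, the fingers measure 114 mm over their backs; the gripper's body (76 mm by 85 mm) begins 54 mm behind the grasp point. The pads swing forward as they close: fully open they stand 13 mm farther back than shut.
Start: joints at [-0.002, 0.353, 1.633, -0, 1.155, -0.002], TCP at [0.625, -0, 0.248] pointing down, gripper open.
Joint ranges: [-2.63, 2.63], [-0.92, 2.1], [0.06, 2.66], [-1.3, 4.44], [0, 2.69], [-3.02, 3.02]. Speed limits (rad/s): [2.22, 2.22, 2.79, 3.14, 3.14, 3.14].

## Interface

Orientations are given as a unit quaternion [x, y, z, w].
In Python, from workcell import bot, hand, kinematics, get_obs, vision, hand_in gives the robot as it stands. The module is installed in compiled form; this text tells all that it offers. Calls block until the motion is done:
- bot.reach(position, orientation): joint-space move of the TCP to a pose.
- bot.servo_line(position, ori=None, velocity=0.15): straight line of the TCP; ori=None keeps the orientation; velocity is the mean speed in m/s.
- bot.goto_joints(angles): joint-space move.
- hand.move_gripper(opening, strength=None): finger opening in m; strength is the grip in N (None keeps the last); returns when the fingers have stopped.
- bot.dwell(seconds).
- kinematics.solve_ik(position, orientation): joint angles nearest the present ones, or None.
- get_obs(): the state.
- vision.read_camera(name): name is "scene" or "side" or "wrist"; returns a dict with "frame" (400x640x3 uint8, red, green, blue), "intrinsics" (3x3 intrinsics, pixels), "view" (4x4, takes a point from world to camera coordinates). Camera axes: x right, y down, z forward; pixel columns grow to the right and rows downward; lengths in m; the calibration is good to about 2 mm. A picture is of the moment at which its call begins. There is no depth.
A pose or a line that the arm cannot do raises bot.IKError and nothing moves.
- hand_in(): hands the job in, once; it reports no verdict.
The state is a dict: "time_s": time; "joint_pos": joint angles; "joint_vel": joint speeds; "joint_efforts": joint torques, N m; "position": TCP position; "orientation": TCP orientation; "wrist_force": force on the tool from outside, world axes, zero at the start; "ft_torque": the same for the moment, N m; "gripper_width": finger opening in m.
Only numpy, scipy, OpenCV 4.12 (cv2) and the standard library are available. Lean on these libraries where they do the work, as an engineer would, in place of code of your own. Each camera call takes 0.05 s, during which the arm holds its last target.

## Task

Hang the hooked sherd tray on the drying rail: carry it level by the block on top, lift its hook over the rail's front lip and lower it gently, still in the gripper, until the hook rests on the bed behind the lip. Then slide it along the rail by feel, pressing only lightly, until the hook drops fully home into the single notch in the bed, and let go so that it hangs upright and still. Leave the other things where they are.

Things in the scene. Friction and masses are not known exactly. Their poses are not given: they have to be found in the camera images.
- carrier_grip (a point): Hooked tray (to be hung, 0.2-0.45 kg): centre of the black grip block at its very top, 24 (x) by 14 (y) by 36 mm high; hold it by its y faces. This point is 159 mm above the tray's underside. z up, x from the stem towards the hook's far side. The tooth hangs straight below it. Stands on the table; which of the two trays stands where varies.
- carrier_tooth (a point): Hooked tray: centre of the bottom face of its steel hook tooth, 64 mm straight below carrier_grip, 95 mm above the tray's underside; same axes. Tooth 8 (x) by 20 (y) mm, square-ended, 38 mm long from the underside of the arm (8 mm thick, 14 wide) that joins it to the stem at -x. 77 mm of free height between tooth and tray rim, where the rail goes in.
- carrier: Hooked tray as a whole: origin at the centre of its underside, axes as carrier_grip. Aluminium tray 96 (x) by 80 (y) by 18 mm high with a few fixed sherds; an upright steel stem, 6 mm thick, at its -x edge (51 mm from the middle) carries arm, tooth and block. It balances level under its tooth.
- rail_bed (a point): Drying rail, fixed: middle of its length, at the top of the bed, 160 mm above the table. x across, from the front (lip) side to the back; y along; z up. Channel 13 mm wide inside (x -6.5 to 6.5 mm); front lip and back wall 4 mm thick, rising 20 and 24 mm above the bed; underside 15 mm below the bed. Rigid. The tray goes on from the front with its x along this x, passing under the rail.
- rail_notch_level (a point): Rail: floor level of the notch, 7 mm below rail_bed (this point is mid-rail, NOT at the notch). The bed is a dark strip with one square-edged notch, 26 mm long (y), 7 mm deep, full channel width. Its centre is anywhere within 40 mm of mid-rail, differs each time and is not measured: feel for it, or see it from above. The rest of the bed is flat out to the end stops.
- rail: Same rail with its bed strip; origin on the table 160 mm below rail_bed, same axes. Aluminium, 430 mm long, on two wooden posts (40 mm in x, 22 in y) at 190 mm either side of the middle, and a base 120 mm wide, 12 mm high. Raised end stops fill the channel beyond 125 mm from the middle.
- plain_tray_grip (a point): Plain tray, to be left alone: centre of its grip block. Same tray and block, but on a short straight post from the tray's middle, with no hook and no side stem; 92 mm above its underside, 110 mm tall in all.
- jar_spot (a point): Centre of an amber glass jar with a lid, 60 mm in diameter, 85 mm high, beyond the rail; leave it alone.
- bowl: Terracotta bowl, 90 mm in diameter, 50 mm high, between the robot and the rail; origin at its underside; leave it alone.
There are look-alikes about, which are no part of the job. Leave any pink or purple look-alike of the carrier alone.

How it is judged:
By the outcome, as a careful person would: the job done as asked, in the order asked, and still so for the second after the job is handed in, with the robot touching nothing.
It also fails if it takes over 61 s, if anything falls off the work surface, if the arm or the gripper's body presses on something with over 40 N, if the wrist force passes 120 N, or if a joint passes its speed limit or range.

## Working session

There is one attempt and no reset: what is moved stays moved. The work goes in short steps, each a Python script; the robot and the scene stay as the last script left them, time stands still between calls to the robot, and variables do not carry over. Pictures are saved under pics/ and viewed, and the job is handed in when it is done.

```bash
mkdir -p pics; ls
python3 - <<'E'
from workcell import bot, hand, kinematics, get_obs, vision
import cv2
o=get_obs(); print(o)
print(bot.tcp_to_tips)
for n in ["scene","side","wrist"]:
    c=vision.read_camera(n); cv2.imwrite(f"pics/a_{n}.png",c["frame"][:,:,::-1]); print(n,c["intrinsics"].tolist(),c["view"].round(4).tolist())
E
```

```text
pics
{'time_s': 0.0, 'joint_pos': array([-2.40377462e-03,  3.53663433e-01,  1.63414646e+00, -2.55094197e-05,
        1.15519390e+00, -2.41859242e-03]), 'joint_vel': array([ 4.81455206e-04, -1.49361051e-03,  8.06970082e-04, -1.20360326e-03,
       -5.15878819e-04,  8.04252088e-05]), 'joint_efforts': array([-2.03471049e-03, -6.05236173e+01, -3.42063046e+01, -2.62302356e-04,
        9.48130677e-03,  3.61521288e-06]), 'position': array([ 6.24541554e-01, -8.85686741e-06,  2.47546845e-01]), 'orientation': array([ 0.50036394, -0.50034141,  0.49964578, -0.49964838]), 'wrist_force': array([ 0.09732397,  0.52428694, -0.10764871]), 'ft_torque': array([-0.01883783,  0.01292675, -0.00177276]), 'gripper_width': 0.08549256333067093}
0.017
scene [[457.74296809768015, 0.0, 312.61070130218485], [0.0, 457.74296809768015, 207.96149508942173], [0.0, 0.0, 1.0]] [[0.779, 0.627, -0.0042, -0.5052], [0.3282, -0.4134, -0.8493, -0.0176], [-0.5343, 0.6603, -0.5278, 1.3883], [0.0, 0.0, 0.0, 1.0]]
side [[435.90808139520465, 0.0, 319.97833874005397], [0.0, 435.90808139520465, 199.6891694456111], [0.0, 0.0, 1.0]] [[0.9951, -0.0979, 0.0108, -0.5673], [-0.0556, -0.6492, -0.7586, 0.2199], [0.0813, 0.7543, -0.6515, 0.9882], [0.0, 0.0, 0.0, 1.0]]
wrist [[358.101625140626, 0.0, 325.4553482527949], [0.0, 358.101625140626, 201.1700132742253], [0.0, 0.0, 1.0]] [[1.0, -0.0012, -0.0016, -0.6244], [-0.0007, -0.9585, 0.2852, -0.0365], [-0.0019, -0.2852, -0.9585, 0.3791], [0.0, 0.0, 0.0, 1.0]]
```

View pics/a_scene.png

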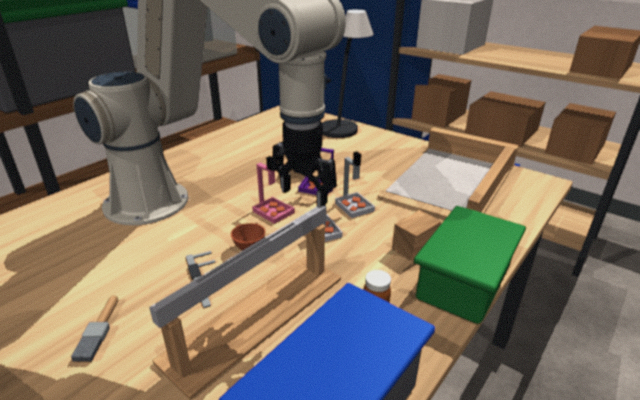

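View pics/a_side.png

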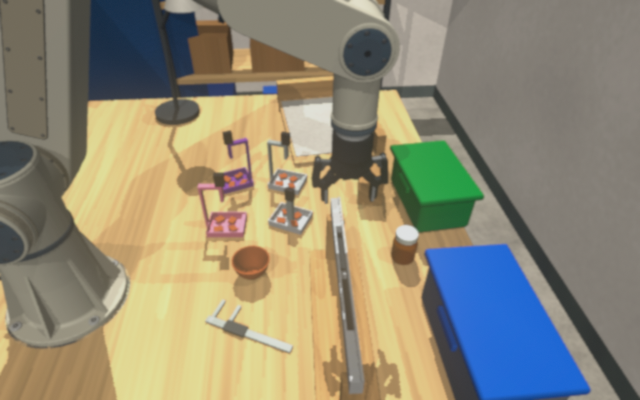

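View pics/a_wrist.png

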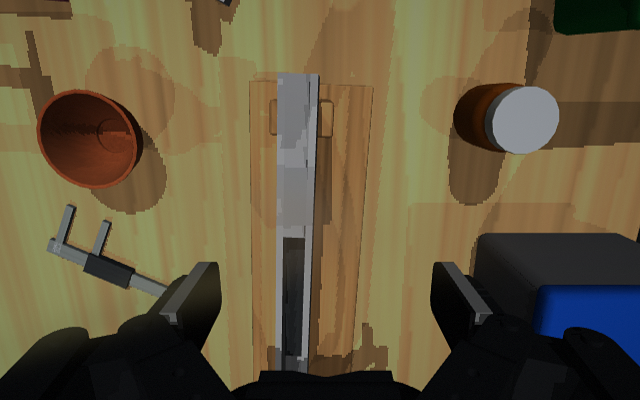

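Run:
```python
import cv2
a=cv2.imread("pics/a_scene.png")[130:260,230:400]; b=cv2.imread("pics/a_side.png")[110:250,190:350]
cv2.imwrite("pics/b1.png",cv2.resize(a,None,fx=4.6,fy=4.6,interpolation=2)); cv2.imwrite("pics/b2.png",cv2.resize(b,None,fx=4,fy=4,interpolation=2))
c=cv2.imread("pics/a_wrist.png")[60:380,240:390]; cv2.imwrite("pics/b3.png",cv2.resize(c,None,fx=1.8,fy=1.8,interpolation=2))
```

```text
(no output)
```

View pics/b1.png

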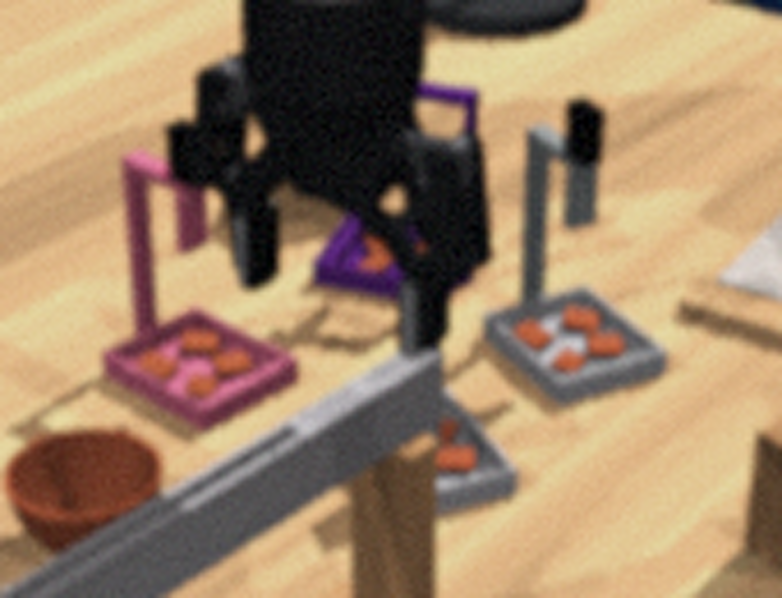

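View pics/b2.png

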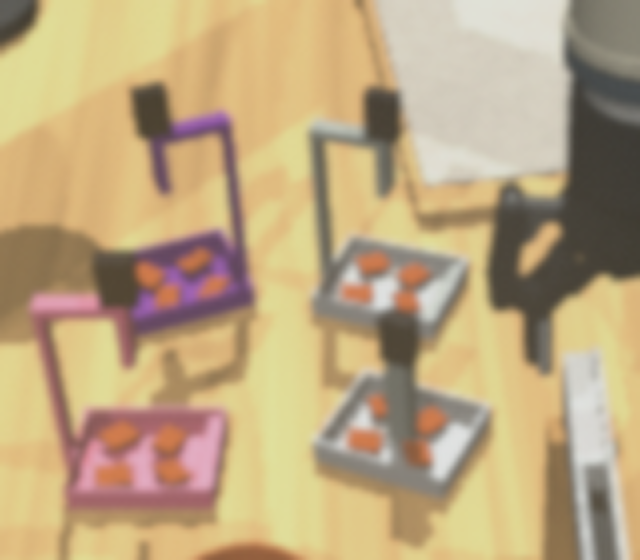

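View pics/b3.png

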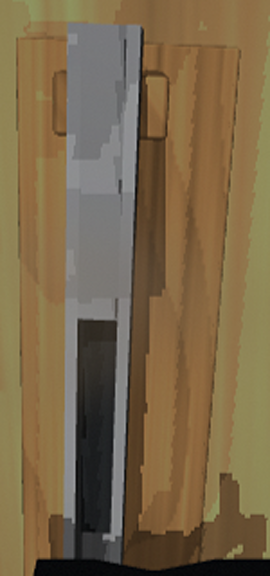

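```bash
cat > h.py <<'E'
from workcell import bot, hand, kinematics, get_obs, vision
import numpy as np, cv2
from scipy.spatial.transform import Rotation as R
SC=(np.array([[457.74296809768015,0,312.61070130218485],[0,457.74296809768015,207.96149508942173],[0,0,1]]),np.array([[0.779,0.627,-0.0042,-0.5052],[0.3282,-0.4134,-0.8493,-0.0176],[-0.5343,0.6603,-0.5278,1.3883]]))
SI=(np.array([[435.90808139520465,0,319.97833874005397],[0,435.90808139520465,199.6891694456111],[0,0,1]]),np.array([[0.9951,-0.0979,0.0108,-0.5673],[-0.0556,-0.6492,-0.7586,0.2199],[0.0813,0.7543,-0.6515,0.9882]]))
WR0=(np.array([[358.101625140626,0,325.4553482527949],[0,358.101625140626,201.1700132742253],[0,0,1]]),np.array([[1,-0.0012,-0.0016,-0.6244],[-0.0007,-0.9585,0.2852,-0.0365],[-0.0019,-0.2852,-0.9585,0.3791]]))
def tri(*obs):
    P=[k@v[:3] for (k,v),_ in obs]; A=[]
    for p,(_,(u,w)) in zip(P,obs): A+= [u*p[2]-p[0], w*p[2]-p[1]]
    X=np.linalg.svd(np.array(A))[2][-1]; return X[:3]/X[3]
def onz(c,uv,z):
    k,v=c; v=v[:3]; Rm=v[:,:3]; C=-Rm.T@v[:,3]; d=Rm.T@np.linalg.inv(k)@np.array([uv[0],uv[1],1.]); return C+d*(z-C[2])/d[2]
def proj(c,X):
    k,v=c; p=k@(v[:3,:3]@np.asarray(X)+v[:3,3]); return p[:2]/p[2]
def cam(n,f=None):
    c=vision.read_camera(n)
    if f: cv2.imwrite("pics/"+f,c["frame"][:,:,::-1])
    return (c["intrinsics"],c["view"][:3]),c["frame"]
E
python3 - <<'E'
from h import *
s1=lambda x,y:(x/4.6+230,y/4.6+130); s2=lambda x,y:(x/4+190,y/4+110)
g=tri((SC,s1(585,133)),(SI,s2(382,114))); print('grip',g, proj(SC,g),s1(585,133),proj(SI,g),s2(382,114))
print('tooth',tri((SC,s1(580,223)),(SI,s2(384,193))))
print('stemtop',tri((SC,s1(540,130)),(SI,s2(320,127))))
for n,p in dict(bl=(345,235),r=(468,262),front=(432,318),l=(316,292)).items(): print('trayrim side',n,onz(SI,s2(*p),.018))
print('plain',onz(SI,s2(400,338),.092))
# rail
w=lambda x,y:(x/1.8+240,y/1.8+60)
for n,p in dict(le=(67,25),re=(141,25),lb=(66,555),rb=(122,555)).items(): print('rail wrist',n,w(*p),onz(WR0,w(*p),.18))
print('stop',onz(WR0,w(78,320),.16),onz(WR0,w(117,320),.16))
E
```

```text
grip [0.50898192 0.37351073 0.15615821] [357.23266939 158.78041132] (357.17391304347825, 158.91304347826087) [285.49284678 138.66107857] (285.5, 138.5)
tooth [0.50788716 0.37357603 0.09188818]
stemtop [0.46525693 0.38881972 0.13871254]
trayrim side bl [0.47695854 0.42267381 0.018     ]
trayrim side r [0.56814043 0.38098428 0.018     ]
trayrim side front [0.53723959 0.31699458 0.018     ]
trayrim side l [0.45421466 0.35429498 0.018     ]
plain [0.51164756 0.20804176 0.092     ]
rail wrist le (277.22222222222223, 73.88888888888889) [0.60029058 0.08250788 0.18      ]
rail wrist re (318.3333333333333, 73.88888888888889) [0.62117684 0.08248107 0.18      ]
rail wrist lb (276.6666666666667, 368.3333333333333) [ 0.59274441 -0.09874039  0.18      ]
rail wrist rb (307.77777777777777, 368.3333333333333) [ 0.61304356 -0.09873592  0.18      ]
stop [ 0.59770677 -0.01533274  0.16      ] [ 0.61156373 -0.01534023  0.16      ]
```

Run:
```python
from h import *
o=get_obs(); M=R.from_quat(o["orientation"]).as_matrix(); print(M.round(2))
print('pink/purple/bowl', onz(WR0,(90,138),.05))
bot.reach([0.615,-0.19,0.26],o["orientation"])
c,f=cam("wrist","c1.png"); print(get_obs()["time_s"],get_obs()["position"]); np.savez("c1.npz",k=c[0],v=c[1])
g=np.array([0.509,0.3735,0.157]); yaw=np.deg2rad(-24)
q=(R.from_euler('z',yaw+np.pi/2)*R.from_matrix(M)).as_quat()
q2=(R.from_euler('z',yaw-np.pi/2)*R.from_matrix(M)).as_quat()
for qq in(q,q2): print(kinematics.solve_ik(g+[0,0,.12],qq),kinematics.solve_ik(g,qq),kinematics.solve_ik([.6,-.13,.23],(R.from_euler('z',-yaw-.043)*R.from_quat(qq)).as_quat()))
```

```text
[[-0. -0.  1.]
 [-1.  0. -0.]
 [-0. -1. -0.]]
pink/purple/bowl [0.41392974 0.03544562 0.05      ]
0.9833 [ 0.61511172 -0.18856708  0.25976215]
[ 6.30932924e-01  3.38653044e-01  1.58819869e+00 -5.41599081e-04
  1.21567589e+00 -5.20716583e-01] [ 6.30932924e-01  4.57876627e-01  1.69570397e+00 -6.07824713e-04
  9.88947066e-01 -5.20570857e-01] [-2.15253749e-01  3.53304318e-01  1.67617013e+00 -1.17355413e-03
  1.11196071e+00 -1.74245114e+00]
[6.30408724e-01 3.37689268e-01 1.58957264e+00 5.42581835e-04
 1.21339613e+00 2.61997374e+00] [6.30408724e-01 4.57031446e-01 1.69710660e+00 6.09385949e-04
 9.86520032e-01 2.61982742e+00] [-2.16370063e-01  3.53457887e-01  1.67594421e+00  1.17313157e-03
  1.11234977e+00  1.39698625e+00]
```

View pics/c1.png

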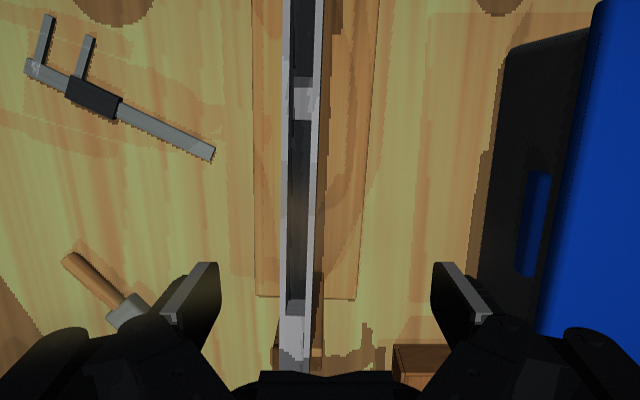

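Run:
```python
import cv2,numpy as np
c=cv2.imread("pics/c1.png")[0:380,265:345]; c=cv2.resize(c,None,fx=3.3,fy=3.3,interpolation=2)
d=(np.clip((c/255.)**.5,0,1)*255).astype(np.uint8)
a=np.rot90(np.hstack([c,d])); 
c=np.rot90(c);d=np.rot90(d); v=np.vstack([c,d]); v=cv2.resize(v,(800,int(v.shape[0]*800/v.shape[1]))); print(v.shape); cv2.imwrite("pics/c2.png",v)
```

```text
(336, 800, 3)
```

View pics/c2.png

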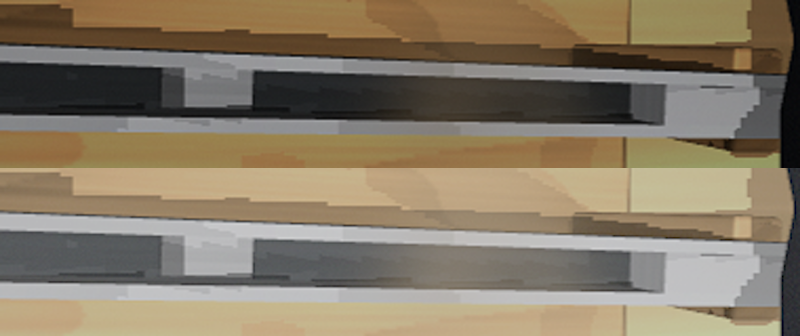

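Run:
```python
from h import *
z=np.load("c1.npz"); c=(z['k'],z['v'])
print('C',-c[1][:,:3].T@c[1][:,3])
# display (X,Y) -> px : row=X*380/800 ; col = 265+80-(Y*1254/800/3.3)
m=lambda X,Y:(345-Y*1254/800/3.3, X*380/800)
for n,p,h in [('notch far top',(162,88),.16),('far floor',(185,88),.153),('near top',(252,92),.16),('stop bed',(629,104),.16),('stop top',(665,105),.18)]:
  print(n,m(*p),onz(c,m(*p),h))
for X,Y1,Y2 in [(20,46,132),(20,62,117)] : pass
for Y,h,n in [(47,.184,'back outer X=0'),(131,.18,'lip outer X=0'),(62,.184,'back inner'),(115,.18,'lip inner')]: print(n,onz(c,m(0,Y),h))
for Y,h,n in [(70,.184,'back outer X=600'),(138,.18,'lip outer X=600'),(82,.184,'back inner'),(126,.18,'lip inner')]: print(n,onz(c,m(600,Y),h))
f=cv2.imread("pics/c1.png")
for r in (20,60,150,200,250,285): print(r,f[r,274:335].mean(1).astype(int).tolist())
```

```text
C [ 0.61554541 -0.11691088  0.38492802]
notch far top (303.2, 76.95) [ 0.60195429 -0.10662484  0.16      ]
far floor (303.2, 87.875) [ 0.6014074  -0.11268639  0.153     ]
near top (301.3, 119.7) [ 0.60030602 -0.13143897  0.16      ]
stop bed (295.6, 298.775) [ 0.59363164 -0.25616779  0.16      ]
stop top (295.125, 315.875) [ 0.59494092 -0.25658562  0.18      ]
back outer X=0 [ 0.61388453 -0.07123166  0.184     ]
lip outer X=0 [ 0.59343244 -0.07027865  0.18      ]
back inner [ 0.61030995 -0.07122402  0.184     ]
lip inner [ 0.59732232 -0.07028697  0.18      ]
back outer X=600 [ 0.60637946 -0.23148444  0.184     ]
lip outer X=600 [ 0.58547205 -0.23374948  0.18      ]
back inner [ 0.60279402 -0.2314817   0.184     ]
lip inner [ 0.58912992 -0.23375228  0.18      ]
20 [108, 109, 109, 109, 109, 110, 109, 108, 118, 134, 134, 133, 133, 134, 135, 138, 46, 26, 28, 25, 35, 35, 33, 31, 32, 32, 30, 32, 32, 32, 31, 32, 33, 32, 33, 31, 32, 31, 32, 29, 40, 142, 136, 136, 134, 134, 134, 138, 106, 23, 69, 67, 65, 67, 69, 66, 66, 59, 54, 53, 53]
60 [118, 119, 116, 119, 118, 118, 119, 117, 151, 136, 136
[... 617 characters left out ...]
 56, 56, 56, 57, 56, 54, 53, 70, 139, 134, 133, 133, 133, 135, 109, 49, 73, 75, 74, 73, 73, 72, 71, 59, 98, 96, 96, 97, 96, 98, 98, 97, 96, 98]
250 [110, 111, 111, 113, 118, 121, 145, 143, 143, 142, 144, 147, 87, 45, 47, 50, 54, 52, 49, 50, 49, 50, 50, 49, 50, 50, 50, 54, 55, 56, 54, 52, 51, 122, 147, 144, 144, 144, 146, 117, 47, 67, 70, 69, 69, 68, 68, 67, 65, 63, 104, 102, 103, 105, 105, 102, 100, 103, 105, 106, 106]
285 [113, 113, 114, 113, 113, 122, 150, 150, 148, 148, 150, 155, 26, 35, 32, 25, 41, 41, 36, 37, 35, 36, 35, 35, 35, 35, 34, 35, 35, 34, 32, 35, 160, 152, 150, 150, 152, 155, 52, 27, 28, 31, 29, 30, 30, 27, 66, 69, 62, 42, 123, 118, 118, 118, 116, 116, 117, 119, 118, 117, 117]
```

```bash
cat >> h.py <<'E'
M0=np.array([[0,0,1.],[-1,0,0],[0,-1,0]])
def Q(yaw): return (R.from_euler('z',yaw+np.pi/2)*R.from_matrix(M0)).as_quat()
E
python3 - <<'E'
from h import *
o=get_obs(); q=Q(np.deg2rad(-24))
p=bot
bot.reach([0.50,0.30,0.36],q) if False else None
bot.reach([0.509,0.3735,0.31],q)
c,f=cam("wrist","d1.png"); np.savez("d1.npz",k=c[0],v=c[1])
bot.servo_line([0.489,0.3335,0.30],velocity=.15)
c,f=cam("wrist","d2.png"); np.savez("d2.npz",k=c[0],v=c[1]); print(get_obs()["time_s"],get_obs()["wrist_force"])
# front/back check
s=cv2.imread("pics/a_scene.png")[200:350,145:335]; cv2.imwrite("pics/d3.png",cv2.resize(s,None,fx=4,fy=4,interpolation=2))
E
```

```text
3.6083 [-0.39834112  0.2714181  -0.26639979]
```

View pics/d1.png

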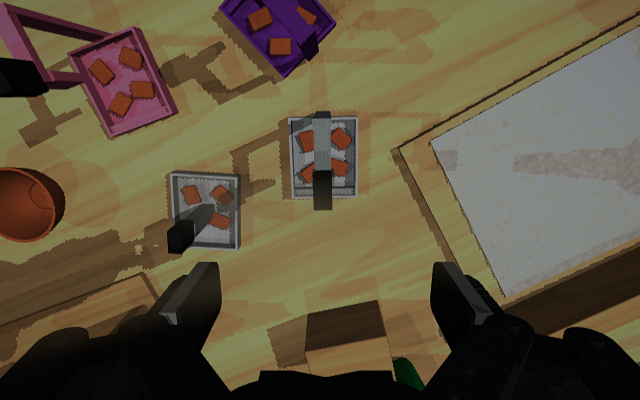

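View pics/d2.png

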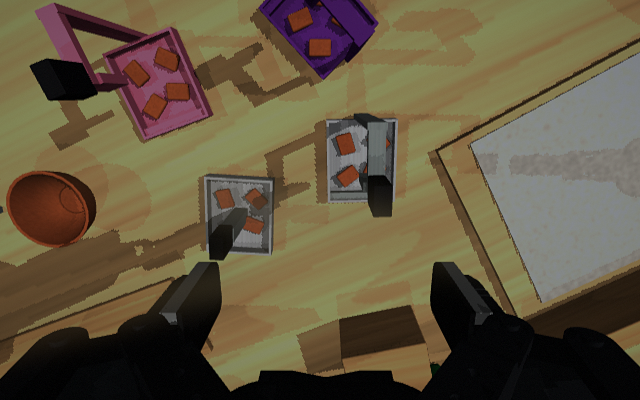

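View pics/d3.png

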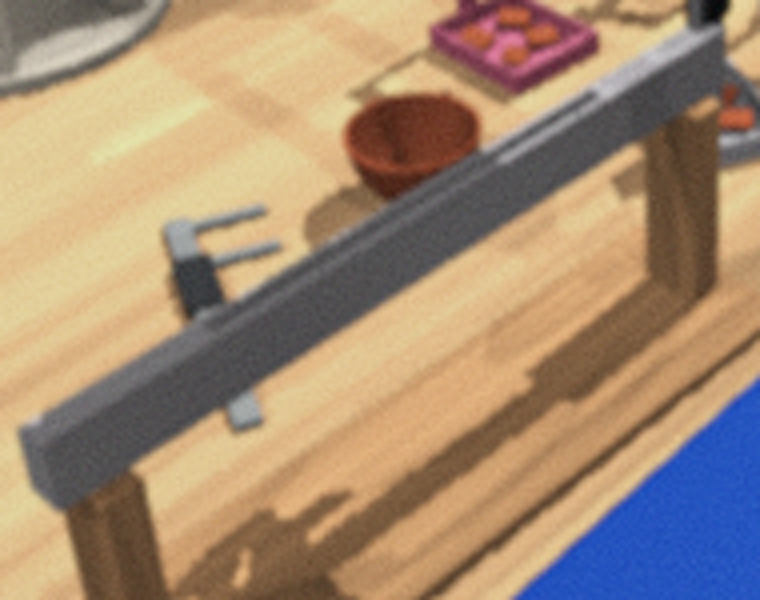

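Run:
```python
import cv2,numpy as np
a=cv2.imread("pics/d1.png")[105:220,270:370]; b=cv2.imread("pics/d2.png")[105:220,310:410]
v=np.hstack([a,b]); v=np.clip((v/255.)**.6*255,0,255).astype(np.uint8)
cv2.imwrite("pics/d4.png",cv2.resize(v,None,fx=4,fy=4,interpolation=cv2.INTER_NEAREST))
```

```text
(no output)
```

View pics/d4.png

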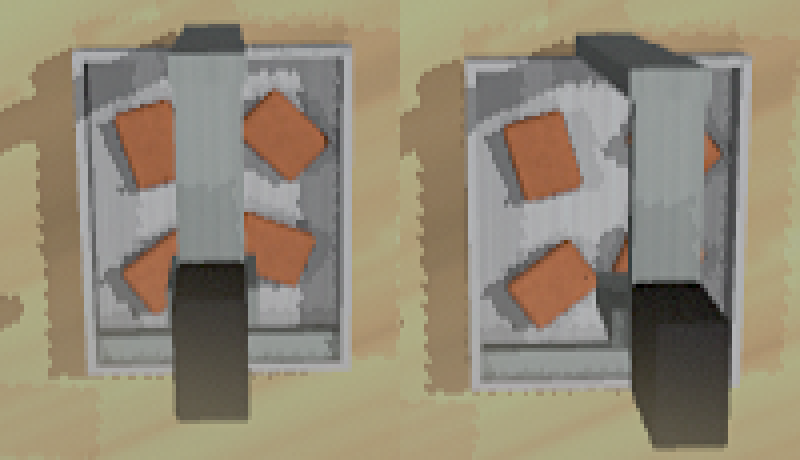

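Run:
```python
from h import *
z=np.load("d1.npz");c1=(z['k'],z['v']);z=np.load("d2.npz");c2=(z['k'],z['v'])
a=lambda x,y:(x/4+270,y/4+105); b=lambda x,y:((x-400)/4+310,y/4+105)
t=tri((c1,a(212.5,359)),(c2,b(690,384.5))); print('top wrist',t)
s1=lambda x,y:(x/4.6+230,y/4.6+130); s2=lambda x,y:(x/4+190,y/4+110)
print('all four', tri((c1,a(212.5,359)),(c2,b(690,384.5)),(SC,s1(585,103)),(SI,s2(382,94))))
for n,p in dict(TL=(177,298),TR=(248,298),BL=(177,420),BR=(248,420)).items(): print('block top',n,onz(c1,a(*p),.177))
for c,f,P in((c1,a,[(73,46),(352,46),(350,371),(88,374)]),(c2,b,[(465,57),(750,55),(739,387),(473,390)])):
  q=np.array([onz(c,f(*p),.018) for p in P]); print(q.round(4).tolist(), q.mean(0)); 
  d=(q[3]+q[2]-q[0]-q[1]); e=(q[0]+q[3]-q[1]-q[2]); print('yaw',np.degrees(np.arctan2(d[1],d[0])),np.degrees(np.arctan2(e[1],e[0])))
q1=np.array([onz(c1,a(*p),.141) for p in [(170,52),(243,52),(244,255),(177,255)]]); print('arm',q1.round(4).tolist())
```

```text
top wrist [0.50944708 0.37054133 0.17270971]
all four [0.50908648 0.3707331  0.17566972]
block top TL [0.49497805 0.36991197 0.177     ]
block top TR [0.50033826 0.38187025 0.177     ]
block top BL [0.51648765 0.36003748 0.177     ]
block top BR [0.5219844  0.37230113 0.177     ]
[[0.448, 0.3537, 0.018], [0.4804, 0.426, 0.018], [0.5687, 0.3884, 0.018], [0.5371, 0.3156, 0.018]] [0.50851934 0.37093715 0.018     ]
yaw -23.090963013292154 -113.80304053963944
[[0.4481, 0.3531, 0.018], [0.48, 0.4256, 0.018], [0.5688, 0.3883, 0.018], [0.5373, 0.3158, 0.018]] [0.5085466  0.37071355 0.018     ]
yaw -22.745192752679305 -113.61781270476934
arm [[0.4557, 0.3852, 0.141], [0.4617, 0.3986, 0.141], [0.4995, 0.382, 0.141], [0.4938, 0.3693, 0.141]]
```

Run:
```python
from h import *
q=Q(np.deg2rad(-23.5)); x,y=.5086,.3708
bot.servo_line([x,y,.30],q,velocity=.2)
bot.servo_line([x,y,.158],velocity=.12)
print(get_obs()["wrist_force"])
print(hand.move_gripper(0.010,strength=50), get_obs()["gripper_width"],get_obs()["wrist_force"])
bot.servo_line([x,y,.178],velocity=.05)
bot.dwell(.3); o=get_obs(); print(o["gripper_width"],o["wrist_force"],o["ft_torque"],o["time_s"])
cam("wrist","e1.png"); cam("side","e2.png")
```

```text
[ 0.68429468  0.27224244 -0.38471757]
False 0.013195944218758299 [-0.96354597 -0.97967489  1.70783861]
0.013258381056133443 [-0.29774561  1.07271328 -2.70467898] [0.06384896 0.04721226 0.00735682] 6.8
```

View pics/e1.png

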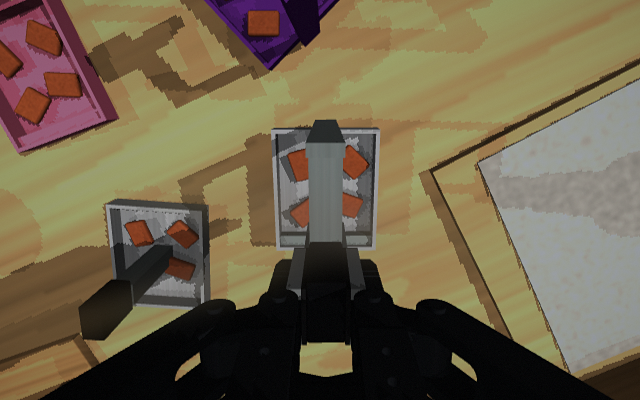

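View pics/e2.png

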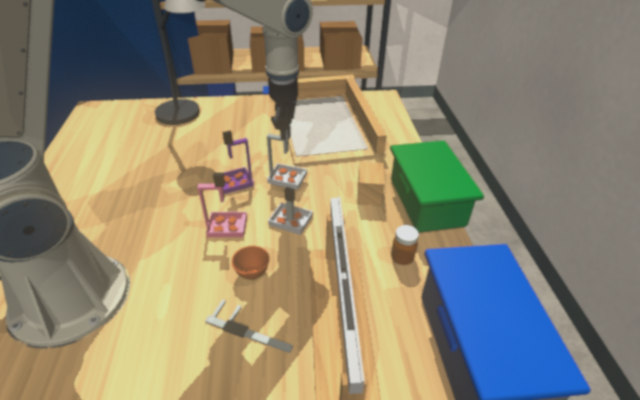

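```bash
cat >> h.py <<'E'
YR=np.deg2rad(-2.76); U=np.array([np.cos(YR),np.sin(YR),0]); V=np.array([-np.sin(YR),np.cos(YR),0])
RB=np.array([.6014-.0482*.0128,-.1318,.160])   # rail_bed estimate
QR=Q(YR)
def rp(x,y,toothz): return RB*[1,1,0]+x*U+y*V+np.array([0,0,toothz+.063])
E
python3 - <<'E'
from h import *
p=get_obs()["position"]
bot.servo_line([p[0],p[1],.375],velocity=.2)
P=rp(-.10,-.02,.31); print(P)
bot.reach(P,QR)
print(get_obs()["position"],get_obs()["time_s"])
bot.servo_line(rp(-.10,-.02,.198),velocity=.15)
bot.dwell(.3);o=get_obs(); print(o["position"],o["gripper_width"],o["wrist_force"],o["ft_torque"],o["time_s"])
for n in("wrist","side","scene"):
  c,f=cam(n,"f_%s.png"%n)
  if n=="wrist": np.savez("f.npz",k=c[0],v=c[1])
a=cv2.imread("pics/f_scene.png")[130:330,150:400];cv2.imwrite("pics/f_sc.png",cv2.resize(a,None,fx=3,fy=3,interpolation=2))
a=cv2.imread("pics/f_side.png")[130:390,230:420];cv2.imwrite("pics/f_si.png",cv2.resize(a,None,fx=2.3,fy=2.3,interpolation=2))
E
```

```text
[ 0.49993599 -0.14696155  0.373     ]
[ 0.50026523 -0.14636734  0.37293824] 9.9083
[ 0.50017388 -0.14704268  0.26158532] 0.013191046953009492 [-0.35592655  0.30608132 -3.0185405 ] [ 0.01162314  0.03141337 -0.03864514] 11.1083
```

View pics/f_wrist.png

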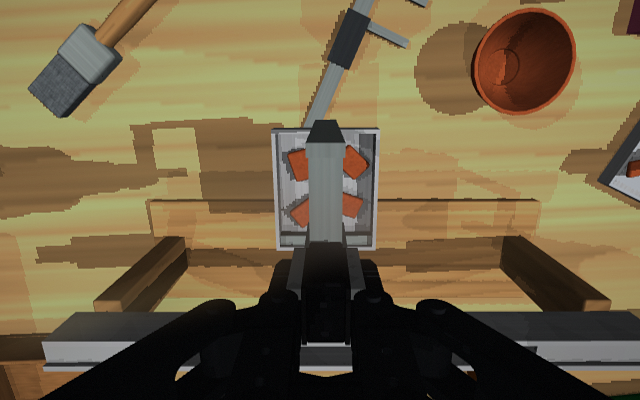

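View pics/f_sc.png

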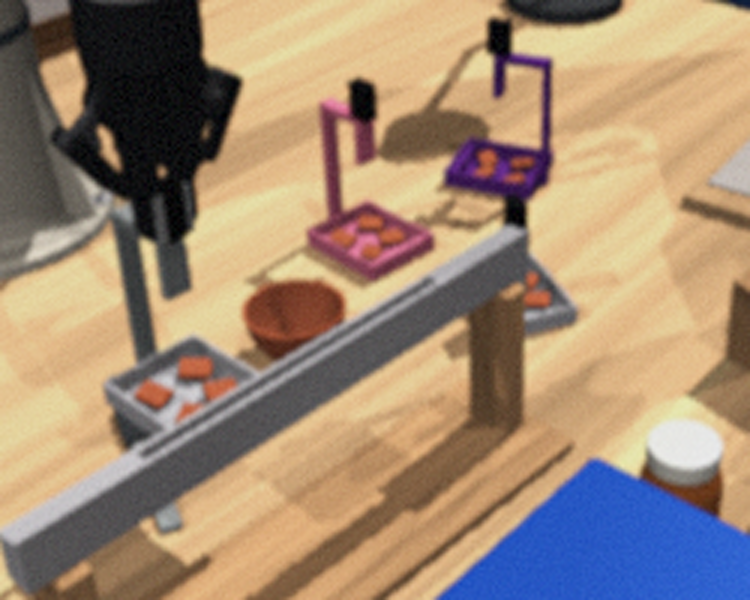

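View pics/f_si.png

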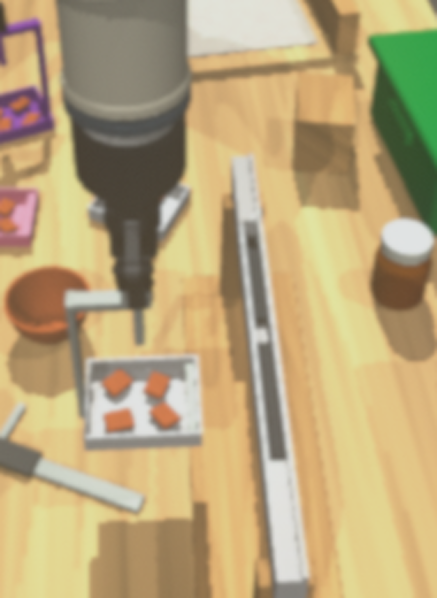

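```bash
cat >> h.py <<'E'
def wf(n=3):
    F=[]
    for _ in range(n):
        F.append(get_obs()["wrist_force"]); bot.dwell(.02)
    return np.mean(F,0)
E
python3 - <<'E'
from h import *
si=lambda x,y:(x/2.3+230,y/2.3+130); sc=lambda x,y:(x/3+150,y/3+130)
print('notch side',onz(SI,si(263,335),.155), (onz(SI,si(263,335),.155)-RB)@V)
T=tri((SC,sc(177,294)),(SI,si(139,342))); print('tooth',T,get_obs()["position"]-[0,0,.063])
bot.servo_line(rp(-.10,-.02,.198),velocity=.15)
bot.servo_line(rp(0,-.02,.198),velocity=.08)
bot.dwell(.2); b=wf(5); print('base',b,get_obs()["time_s"],get_obs()["position"])
np.save("base.npy",b)
z=.198
while z>.172:
    z-=.003; t0=get_obs()["time_s"]
    bot.servo_line(rp(0,-.02,z),velocity=.03); f=wf(2)-b
    o=get_obs(); print(round(z,4),f.round(2),round(o["position"][2]-.063,4),o["time_s"]-t0)
    if f[2]>2.0 or np.hypot(*f[:2])>4: print('contact'); break
cam("side","g_side.png"); cam("scene","g_scene.png"); cam("wrist","g_wrist.png")
a=cv2.imread("pics/g_scene.png")[130:330,150:400];cv2.imwrite("pics/g_sc.png",cv2.resize(a,None,fx=3,fy=3,interpolation=2))
a=cv2.imread("pics/g_side.png")[130:390,230:420];cv2.imwrite("pics/g_si.png",cv2.resize(a,None,fx=2.3,fy=2.3,interpolation=2))
E
```

```text
notch side [ 0.6039324  -0.12098271  0.155     ] 0.010956392242085401
tooth [ 0.49952797 -0.14804078  0.1945328 ] [ 0.50000282 -0.14700874  0.19824232]
base [-0.11529785 -0.06136699 -3.07190325] 13.1917 [ 0.59967745 -0.15179267  0.26111916]
0.195 [ 0.19 -0.15  0.43] 0.1948 0.2832999999999988
0.192 [ 0.04  0.46 -0.07] 0.1918 0.28330000000000055
0.189 [ 0.26  0.14 -0.01] 0.1888 0.2834000000000003
0.186 [ 0.06 -0.16  0.14] 0.1858 0.2832999999999988
0.183 [ 0.31 -0.01  0.41] 0.1828 0.28330000000000055
0.18 [ 0.39 -0.36  0.56] 0.1798 0.2834000000000003
0.177 [ 0.39 -0.08  0.01] 0.1768 0.28330000000000055
0.174 [ 0.1  -0.1  -0.13] 0.1738 0.2832999999999988
0.171 [ 0.6  -0.38  0.53] 0.1708 0.2834000000000003
```

View pics/g_sc.png

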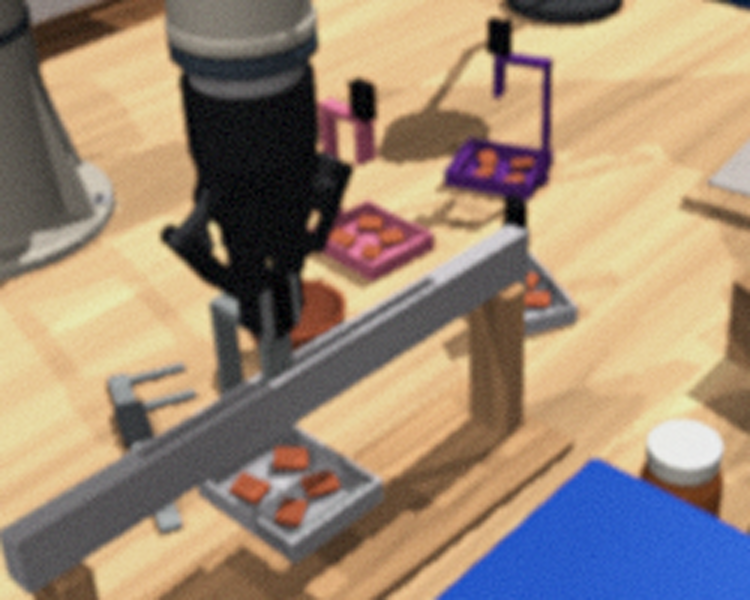

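View pics/g_si.png

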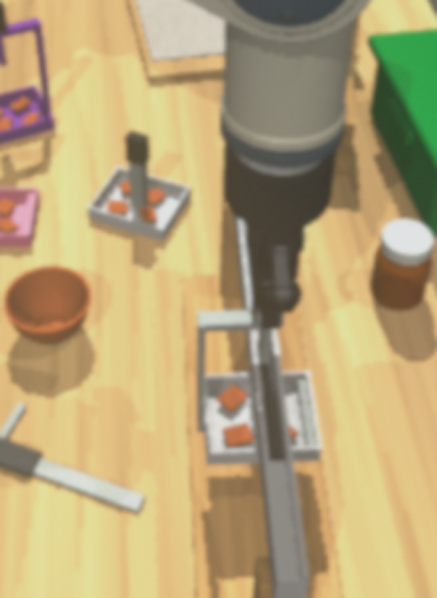

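Run:
```python
from h import *
import json
b=np.load("base.npy"); z=.171; y=-.02
while z>.155:
    z-=.002 if z>.1645 else .0006
    bot.servo_line(rp(0,y,z),velocity=.02); f=wf(3)-b
    o=get_obs(); print(round(z,4),f.round(2),round(o["position"][2]-.063,4),round(o["time_s"],2))
    if f[2]>1.2: print('contact'); break
    if np.hypot(*f[:2])>5: print('side'); break
bot.dwell(.2); print((wf(6)-b).round(2)); json.dump([y,z],open("st.json","w"))
```

```text
0.169 [-0.08 -0.08  0.14] 0.1689 16.19
0.167 [-0.03  0.07  0.11] 0.1669 16.49
0.165 [0.63 0.29 0.35] 0.1649 16.79
0.163 [-0.03 -0.4   0.64] 0.1629 17.09
0.1624 [ 0.33 -0.25  0.47] 0.1624 17.39
0.1618 [-0.25 -0.1   0.73] 0.1618 17.69
0.1612 [-0.19  0.14  0.75] 0.1612 17.99
0.1606 [ 0.02  0.1  -0.09] 0.1606 18.29
0.16 [ 0.52 -0.34  0.84] 0.1601 18.59
0.1594 [-1.93  0.08  8.44] 0.16 18.89
contact
[-1.62  0.66  8.6 ]
```

```bash
cat > slide.py <<'E'
from h import *
import json,sys
b=np.load("base.npy"); y,z=json.load(open("st.json"))
z+=.0004; bot.servo_line(rp(0,y,z),velocity=.02); print('eased',(wf(4)-b).round(2))
z0=z; n=0
while y<.045:
    y+=.0015; bot.servo_line(rp(0,y,z),velocity=.02); f=wf(3)-b; o=get_obs()
    pz=o["position"][2]-.063
    print(round(y,4),round(z,5),f.round(2),round(pz,4),round(o["time_s"],2))
    json.dump([y,z],open("st.json","w"))
    if abs(f@V)>6 or f[2]>9: print('block'); break
    if f[2]>4.5: z+=.0002
    elif f[2]<1.5:
        n=0
        # try down up to 1 mm; find whether bed is still there
        zz=z
        for k in range(3):
            zz-=.0004; bot.servo_line(rp(0,y,zz),velocity=.02); f=wf(2)-b
            if f[2]>1.5: break
        z=zz
        if f[2]<1.5 and z<z0-.0011: print('dropped',z,f.round(2)); break
json.dump([y,z],open("st.json","w"))
E
python3 slide.py
```

```text
eased [-0.51 -0.07  7.09]
-0.0185 0.1598 [-0.59 -3.57  7.94] 0.1601 19.81
-0.017 0.16 [-0.28 -3.06  6.51] 0.1601 20.11
-0.0155 0.1602 [ 0.2  -2.21  5.63] 0.1601 20.41
-0.014 0.1604 [ 1.03 -0.37  3.29] 0.1601 20.71
-0.0125 0.1604 [0.39 0.53 1.81] 0.1601 21.01
-0.011 0.1604 [-0.03  0.17  0.02] 0.1602 21.31
-0.0095 0.16 [ 0.03 -0.81  2.46] 0.1601 21.89
-0.008 0.16 [ 0.29 -0.75  2.52] 0.1601 22.19
-0.0065 0.16 [ 0.27 -0.92  2.94] 0.1601 22.49
-0.005 0.16 [-0.06 -1.29  3.41] 0.1601 22.79
-0.0035 0.16 [-0.29 -0.86  4.48] 0.1601 23.09
-0.002 0.16 [-0.11 -1.18  4.7 ] 0.1601 23.39
-0.0005 0.1602 [0.13 0.53 3.04] 0.1601 23.69
0.001 0.1602 [ 0.16 -0.08  2.07] 0.1601 23.99
0.0025 0.1602 [ 0.41 -0.28  1.26] 0.1601 24.29
0.004 0.1598 [-1.11 -1.45  5.88] 0.16 24.88
0.0055 0.16 [ 0.2  -1.29  4.54] 0.16 25.18
0.007 0.1602 [ 0.4  -0.71  2.96] 0.16 25.48
0.0085 0.1602 [0.19 0.53 1.63] 0.16 25.77
0.01 0.1602 [-0.09 -0.02  0.4 ] 0.1599 26.07
0.0115 0.159 [ 0.23  0.22 -0.23] 0.159 27.23
dropped 0.15780000000000002 [0.16 0.16 0.9 ]
```

```bash
cat > drop.py <<'E'
from h import *
import json
b=np.load("base.npy"); y,z=json.load(open("st.json"))
y=.0133; bot.servo_line(rp(0,y,z),velocity=.02); print((wf(3)-b).round(2))
while z>.1505:
    z-=.001 if z>.1545 else .0004
    bot.servo_line(rp(0,y,z),velocity=.02); f=wf(3)-b; o=get_obs()
    print(round(z,4),f.round(2),round(o["position"][2]-.063,4),round(o["time_s"],2))
    if f[2]>1.5 or np.hypot(*f[:2])>5: print('contact'); break
json.dump([y,z],open("st.json","w"))
cam("side","h_side.png"); cam("scene","h_scene.png"); print(get_obs()["gripper_width"])
a=cv2.imread("pics/h_scene.png")[180:330,170:320];cv2.imwrite("pics/h_sc.png",cv2.resize(a,None,fx=3.5,fy=3.5,interpolation=2))
a=cv2.imread("pics/h_side.png")[200:390,280:400];cv2.imwrite("pics/h_si.png",cv2.resize(a,None,fx=3,fy=3,interpolation=2))
E
python3 drop.py
```

```text
[0.36 0.23 0.27]
0.1568 [-0.26 -0.14  0.32] 0.1567 28.68
0.1558 [0.03 0.29 0.2 ] 0.1557 28.98
0.1548 [0.43 0.15 0.35] 0.1548 29.27
0.1538 [ 0.51 -0.32 -0.23] 0.1537 29.57
0.1534 [0.27 0.   0.38] 0.1534 29.88
0.153 [ 0.32 -0.26  1.07] 0.1531 30.18
0.1526 [-0.46  0.63  6.34] 0.153 30.48
contact
0.01327659182000214
```

View pics/h_sc.png

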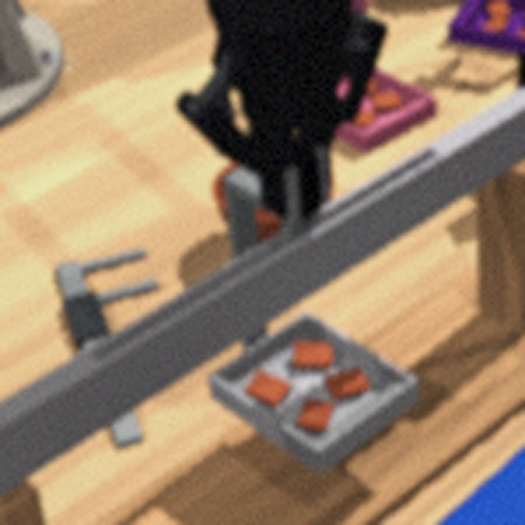

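View pics/h_si.png

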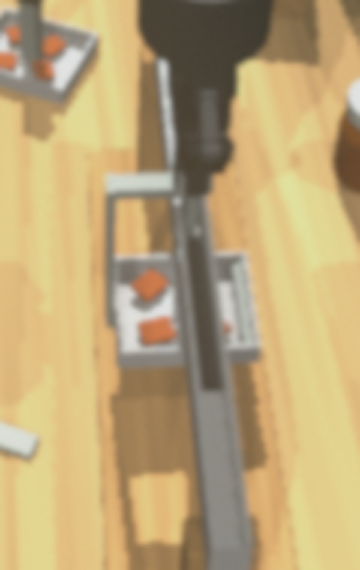

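Run:
```python
from h import *
import json
b=np.load("base.npy"); y,z=json.load(open("st.json"))
z+=.0003; bot.servo_line(rp(0,y,z),velocity=.02); print((wf(3)-b).round(2))
hand.move_gripper(0.020,strength=20); print(wf(3).round(2))
hand.move_gripper(0.05); print(wf(3).round(2))
bot.servo_line(rp(0,y,z+.05),velocity=.06)
bot.servo_line(rp(0,y,z+.15),velocity=.15)
bot.dwell(.8)
for n in("wrist","side","scene"): cam(n,"i_%s.png"%n)
print(get_obs()["time_s"],wf(3))
a=cv2.imread("pics/i_scene.png")[180:330,170:320];cv2.imwrite("pics/i_sc.png",cv2.resize(a,None,fx=3.5,fy=3.5,interpolation=2))
a=cv2.imread("pics/i_side.png")[200:390,280:400];cv2.imwrite("pics/i_si.png",cv2.resize(a,None,fx=3,fy=3,interpolation=2))
```

```text
[-0.57  0.3   6.96]
[ 0.59 -0.47  0.11]
[ 0.22  0.06 -0.12]
34.3667 [ 0.25912939  0.17146183 -0.05892976]
```

View pics/i_sc.png

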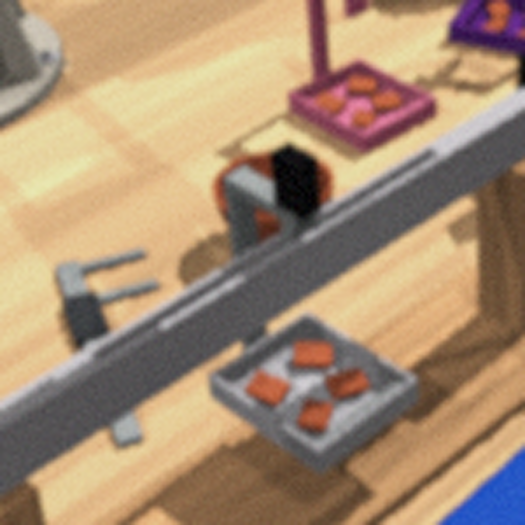

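View pics/i_si.png

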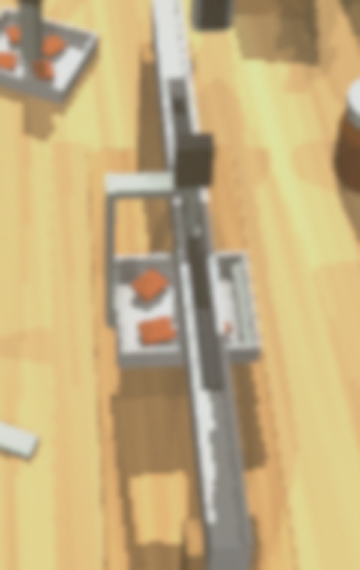

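View pics/i_wrist.png

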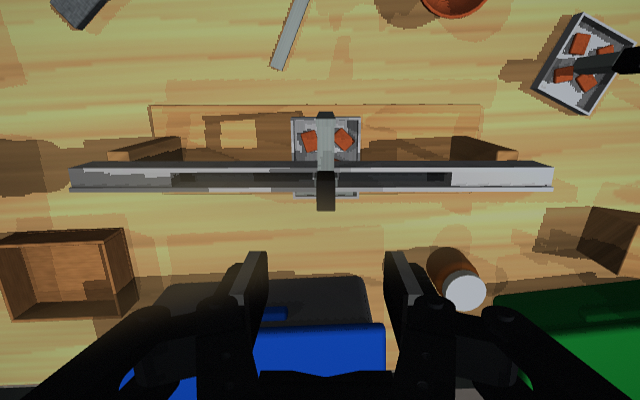

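Run:
```python
from h import *
from workcell import hand_in
_,a=cam("side"); b=cv2.imread("pics/i_side.png")[:,:,::-1]
print(np.abs(a.astype(int)-b)[200:390,280:400].mean(), get_obs()["time_s"]); hand_in()
```

```text
0.42309941520467836 34.4667
the job is handed in; nothing more can be done
```

The hooked tray is hanging in the rail's notch, released, and the job was handed in at about 34.5 s of the 61 s allowed.

- **Grasp and carry:** I gripped the grey hooked tray by the y faces of its block. I then carried it level and above everything to the front of the rail and passed the hook over the lip.
- **Lowering and sliding:** With the tray still in the gripper, I lowered it until the hook touched the bed at z ≈ 0.160 m. I then slid it about 33 mm along the rail by feel. The hook dropped at about 12–13 mm from mid-rail, which agrees with the notch seen in the overhead picture.
- **Fully home:** The hook met the notch floor at z ≈ 0.153 m, the full 7 mm below the bed, and I then let go.

**Last checks**
- The wrist force was about zero after release, and the gripper was 150 mm clear.
- The tray looked level in all three cameras.
- Two side views just before hand-in showed no movement.
- The other objects in view did not appear to have moved.

**What disagreed or was off**
- Pressing was heavier than intended for a moment: about 8.6 N at first touchdown and about 8 N at the first slide step. It then mostly stayed at 2–5 N.
- I eased off by 0.3 mm before letting go, but the force had risen to about 7 N. It fell to zero when the gripper opened.
- One visual estimate of the notch's far edge differed from another by about 6 mm. I settled the position by touch.

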